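# Square up the corner of a bottle caddy

## Task

The blue side of the bottle caddy is standing out and leaves a gap at the corner nearest the robot. Pick up the steel square by its black handle, press the insides of its two legs against the white and the blue side of that corner until the blue side is fully home and both legs lie flush, and keep it pressed there for about a second. Then lay the square flat near the middle of the green mat again, let go, and leave everything else where it stands.

Things in the scene. Friction and masses are not known exactly. Their poses are not given: they have to be found in the camera images.
- caddy: Open-topped bottle caddy, 120 x 120 mm, 60 mm high, fixed to the table. Origin: at table height on the vertical corner edge to be squared (the one nearest the robot), as it is with the blue side home; z up. The caddy fills the +x, +y quadrant. The white side's outer face is its plane x = 0, running along +y for 120 mm; the blue side's, when home, is its plane y = 0, along +x from 3 to 117 mm.
- fixed_side: White side panel of the caddy, 6 mm thick, 120 mm long, 60 mm high, fixed; same origin and axes as the caddy.
- square: Loose steel square of about 200 g lying flat: an L of two legs with a black handle standing on its heel. Origin: on the underside, mid of the L's 106 x 106 mm outline; z up. Legs 16 mm wide, 16 mm high, 90 mm long inside; from the inner corner one runs along +x, one along +y. Flush when its axes are parallel to the caddy's and its inner corner is at the caddy's origin (at any height below 40 mm).
- square_corner (a point): The inner corner of the square, on its underside, at (-37, -37) mm from its origin; axes of the square.
- square_handle (a point): A good point to grip: mid-handle, 68 mm above the square's underside; axes of the square. The upright handle is 18 mm thick along the square's horizontal direction (1, -1), the way to grip it, and 30 mm wide along (1, 1); its top is 85 mm above the underside. Its axis is 17 mm outside the inner corner, towards (-1, -1).
- mat: Green mat on the table, 240 x 240 mm, 3 mm thick, fixed; origin in the middle of its underside. The square lies on it at the start. It may be on the left or on the right; the grey tray is on the other side.
- bottle_0: Bystander: white bottle with yellow cap, 56 mm across, 120 mm tall, in the grey tray (220 x 200 mm, 30 mm high); origin under its base.
- bottle_1: Bystander: a second such bottle in the grey tray.
- dropper_0: Bystander: small white bottle with yellow cap, 30 mm across, 75 mm tall, standing in the caddy on its 6 mm floor; origin under its base.
- dropper_1: Bystander: a second such small bottle in the caddy.
- beaker: Bystander: glass beaker, 70 mm across, 90 mm tall, beyond the caddy; origin under its base.
- flask: Bystander: amber conical flask, 70 mm across, 100 mm tall, beyond the caddy; origin under its base.
- jar: Bystander: small amber jar with white lid, 38 mm across, 50 mm tall, on the table on the robot's side of the caddy, to the right; origin under its base.
- loose_side (a joint): The caddy's blue side panel, 6 mm thick, 114 mm long, 60 mm high, which slides squarely in and out on two pins along the caddy's y. Value: how far it stands out from its home place, in m: 0 is home against a hard stop, 0.008 the farthest out. It slides with a friction of about 2.5 N and stays where it is left.
- loose_face (a point): Centre of the blue side's outer face, 30 mm above the table; axes of the caddy. With the side home it is at (60, 0, 30) mm in the caddy's frame; it moves out along -y by the gap.
Not all that is in view belongs to the job. Leave any red look-alike of the square alone.

How it is judged (in metres and radians):
On the way:
1. held square pressed on both sides for 0.5 s, over 1 N each, parallel within 2 degrees, its inner corner within 3 mm (x and y) of the caddy's, blue side home within 2 mm (contact force between square and fixed_side above 1 N and contact force between square and loose_side above 1 N and contact force between the fingers and square above 1 N and angle between the x axis of square and the x axis of caddy, either way round below 0.035 rad and x of square_corner in the frame of caddy between -0.003 and 0.003 m and y of square_corner in the frame of caddy between -0.003 and 0.003 m and value of joint loose_side below 0.002 m), for 0.5 s.
At the end, for the whole second after the job is handed in: The blue side is home within 2 mm; the square lies flat (within 6 degrees) and at rest on the green mat, the middle of its outline within 50 mm of the mat's middle, and released (value of joint loose_side below 0.002 m and horizontal distance between square and mat below 0.05 m and z of square in the frame of mat between 0 and 0.006 m and angle between square's own z axis and vertical below 0.1 rad and linear speed of square below 0.01 m/s); the robot touches nothing.
It fails at once if a bystander (bottles, beaker, flask, jar) is moved more than 30 mm (distance of any of bottle_0, bottle_1, dropper_0, dropper_1, beaker, flask, jar from where it was at the start of the episode above 0.03 m).
It also fails if it takes over 69 s, if anything falls off the work surface, if the arm or the gripper's body presses on something with over 40 N, if the wrist force passes 120 N, or if a joint passes its speed limit or range.

## Robot

A 6-joint arm with a two-finger parallel gripper is mounted at the origin on the work surface. World frame = base frame: x ahead of the robot, y to its left, z up, the work surface at z = 0. Lengths are in mm, angles in rad, forces in N, time in s.
With the tool pointing down it reaches from about 350 to 875 mm from the base axis. Payload 4.2 kg.
Tool frame: the origin (TCP) lies between the finger pads; the fingertips stand 11 mm ahead of it and the grasp point (between the pads) lies 8 mm behind it; z points along the fingers, y is the direction in which the jaws open and shut (so a half turn about z gives the same grasp; the last joint's range is limited). The gripper opens to 85 mm and grips with 20 to 120 N. Pads are 22 mm wide; open, the fingers measure 114 mm over their backs; the gripper's body (76 mm by 85 mm) begins 54 mm behind the grasp point. The pads swing forward as they close: fully open they stand 13 mm farther back than shut.
Start: joints at [-1.019, 0.385, 0.008, 0, -1.194, -0.259], TCP at [180.412, -598.373, 242.312] pointing down, gripper open.
Joint ranges: [-3.14, 3.14], [-1.21, 2.06], [-1.07, 1.41], [-3.16, 2.05], [-2.99, -0.16], [-3.1, 3.1]. Speed limits (rad/s): [2.79, 2.79, 3.14, 3.14, 3.14, 3.14].

## Interface

Orientations are given as a unit quaternion [x, y, z, w].
In Python, from bench import * gives the robot as it stands. The module is installed in compiled form; this text tells all that it offers.
- The arm moves only by the tool drive_tool, never from a script. Its argument "increments" is a list of rows, each a list of 3 entries, a list of its own where there are three numbers: the gripper command: -1 is shut, 1 is fully open, values between are in proportion, then the shift along the tool's x, y, z scaled (see below), then the turn about the tool's z scaled (see below). In form: [[hand, [tx, ty, tz], turn], ...]. A call has 1 to 20 rows; each row shifts and turns the commanded pose from where the row before left it, along the tool's axes as they then stand; what a row does not reach is not made up. The controller multiplies each number of a shift by 0.3 m and each number of a turn by 2 rad. A row lasts 1/8 s, in which the tool goes at most 62.5 mm and 10.7 degrees, less where a joint would pass 70% of its speed; a pose out of reach is approached as far as the arm can. A call with a number of a shift or a turn outside -1 to 1 is refused whole. A call with a gripper value outside its range is refused whole. The fingers move at their own pace and stop on an object; the grip force is fixed at half the most. Time passes only in rows, so rows that do not move let the fingers close. It gives the time, the measured TCP pose, the force and the opening at its end, in the units of the state.
- read_state(): the state, without advancing time (a new reading comes with each control period).
- get_image(name): name is "scene" or "top" or "wrist"; returns the picture (384x512x3 uint8, red, green, blue); there is no depth.
- calibration(name): a dict with "fovy" (degrees; the focal length in pixels is half the picture's height over the tangent of half this angle, whatever the lens; pixels are square), "cx", "cy" (the principal point, pixels), "R" (3x3) and "t" (3): a world point X has camera coordinates R X + t. Camera axes: x right, y down, z forward; pixel columns grow to the right and rows downward; lengths in mm; the calibration is good to about 2 mm. A picture is of the moment at which its call begins: read the wrist's pose just before it. calibration takes no time and is no camera call; for the wrist camera it gives the pose at the moment of the call.
- job_done(): hands the job in, once; it reports no verdict.
The state is a dict: "clock": time; "joints": joint angles; "joint_vel": joint speeds; "joint_efforts": joint torques, N m; "position": TCP position; "ee_rot": TCP orientation; "contact_force": force on the tool from outside, world axes, zero at the start; "wrist_torque": the same for the moment, N m; "gripper_width": finger opening in mm.
Only numpy, scipy, OpenCV 4.12 (cv2) and the standard library are available. Lean on these libraries where they do the work, as an engineer would, in place of code of your own. Each camera call takes 0.05 s, during which the arm holds its last target.

## Working session

There is one attempt and no reset: what is moved stays moved. The work goes in short steps, Python scripts to look and compute and a tool call to move; the robot and the scene stay as the last step left them, time stands still between calls to the robot, and variables do not carry over. Pictures are saved under pics/ and viewed, and the job is handed in when it is done.

Besides the shell and the picture viewer there is one more tool, called by a JSON object that holds its "fn" and its "kwargs". drive_tool: Moves the arm, as the interface text tells. Shifts and turns lie within -1 to 1; 1 stands for 0.3 m of shift or 2 rad of turn. Its arguments: {"type":"object","properties":{"increments":{"type":"array"}},"required":["increments"]}

```bash
mkdir -p pics
python3 - <<'E'
from bench import *
import cv2
s=read_state();print(s)
for n in("scene","top","wrist"):
    c=calibration(n);print(n,c)
    cv2.imwrite(f"pics/{n}0.png",get_image(n)[:,:,::-1])
E
```

```text
{'clock': 0.0, 'joints': array([-1.01938115e+00,  3.85546806e-01,  6.61427239e-03, -5.38723733e-04,
       -1.19401977e+00, -2.58602565e-01]), 'joint_vel': array([-0.00017274,  0.00017807,  0.00114764,  0.00074505, -0.00060728,
        0.00024086]), 'joint_efforts': array([ 7.07798736e-04, -3.92290986e+01,  1.88407588e+01,  4.18633953e+00,
       -4.63823089e-03,  1.41138887e-06]), 'position': array([ 180.26439396, -597.83691022,  241.21704416]), 'ee_rot': array([-1.45785434e-01,  9.89315613e-01,  1.08942434e-03, -1.94649232e-04]), 'contact_force': array([-4.70675494e-04, -4.19307568e-01, -4.86156687e-01]), 'wrist_torque': array([ 0.04441255, -0.00212006, -0.00906195]), 'gripper_width': 85.27743665483715}
scene {'fovy': 55.99200820396127, 'cx': 255.04434464734499, 'cy': 187.27032444245566, 'R': array([[ 0.36695077,  0.93021627, -0.00669458],
       [ 0.72258695, -0.28956288, -0.62771127],
       [-0.58584574,  0.22550172, -0.77841746]]), 't': array([-183.52966532, -350.87612494, 1168.70281669])}
top {'fovy': 43.068168076171354, 'cx': 250.68338563058953, 'cy': 197.51109006525732, 'R': array([[-0.00412524, -0.99985907,  0.01627364],
       [-0.99452539,  0.00240293, -0.10446758],
       [ 0.10441375, -0.01661551, -0.99439514]]), 't': array([ -12.04940087,  546.64079001, 1259.20094555])}
wrist {'fovy': 71.23077774538243, 'cx': 256.5651217618124, 'cy': 188.67078748104151, 'R': array([[-0.2881187 ,  0.95759399,  0.0011657 ],
       [ 0.92461155,  0.27787787,  0.26053287],
       [ 0.24916078,  0.07614221, -0.96546428]]), 't': array([624.78793031, -33.68818938, 378.04520246])}
```

View pics/scene0.png

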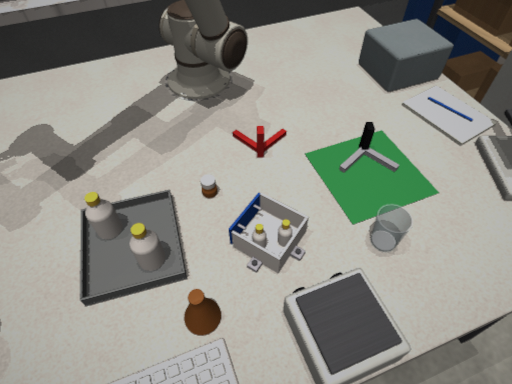

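View pics/top0.png

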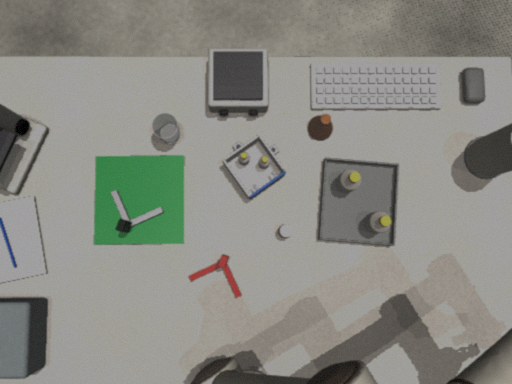

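View pics/wrist0.png

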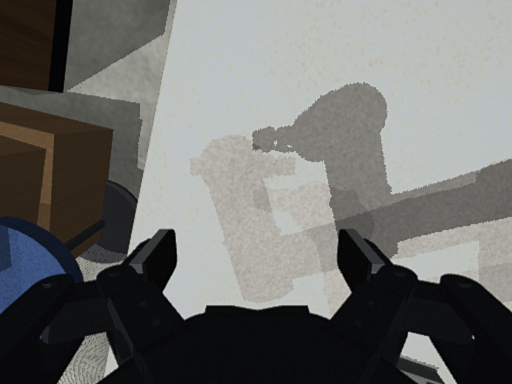

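Candidates for the square: the steel L with a black handle on the green mat (top view: heel at ~(123,226)), and the red L look-alike (~(223,262)). The description (steel, black handle, on the mat) selects the first. I'll check it in a crop and measure roughly.

```bash
cat > h.py <<'E'
import numpy as np, cv2
from bench import *
def ray(c,u,v):
    f=192/np.tan(np.radians(c["fovy"])/2)
    R=np.array(c["R"]);t=np.array(c["t"])
    return -R.T@t, R.T@np.array([(u-c["cx"])/f,(v-c["cy"])/f,1.])
def plane(c,u,v,z):
    o,d=ray(c,u,v); return o+d*(z-o[2])/d[2]
def proj(c,X):
    f=192/np.tan(np.radians(c["fovy"])/2)
    p=np.array(c["R"])@np.array(X,float)+np.array(c["t"]); return p[:2]/p[2]*f+[c["cx"],c["cy"]]
E
python3 - <<'E'
from h import *
im=cv2.imread("pics/top0.png")
a=cv2.resize(im[140:260,80:200],None,fx=3.2,fy=3.2,interpolation=cv2.INTER_CUBIC)
b=cv2.resize(im[110:230,195:315],None,fx=3.2,fy=3.2,interpolation=cv2.INTER_CUBIC)
cv2.imwrite("pics/crop0.png",np.hstack([a,b]))
c=calibration("top")
for n,u,v,z in[("heel",126,228,19),("A end",115,192,19),("B end",161,210,19),("handle",123,226,88),("caddy near",249,198,60),("left",222,163,60),("right",285,174,60),("jar",285,231,50),("mat c",140,200,3)]:
    print(n,plane(c,u,v,z).round())
E
```

```text
heel [468. 315.  19.]
A end [563. 347.  19.]
B end [515. 224.  19.]
handle [470. 306.  88.]
caddy near [542.  -9.  60.]
left [634.  61.  60.]
right [ 605. -103.   60.]
jar [ 457. -102.   50.]
mat c [543. 283.   3.]
```

View pics/crop0.png

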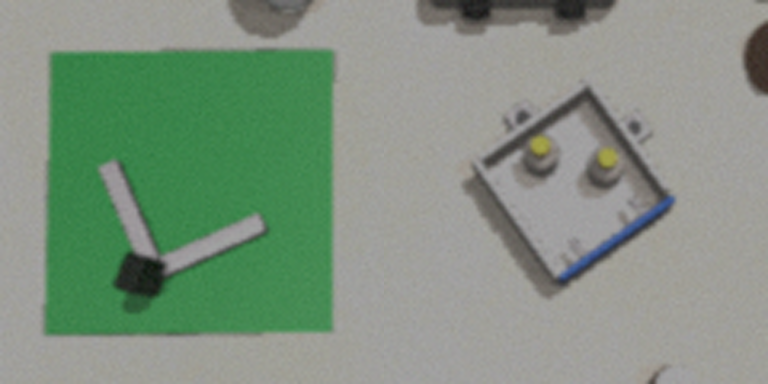

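The crop confirms the steel L with the black handle on the mat. Its legs open forward, the same way as the caddy corner (blue on the right, white on the left). I'll swing over to it through a waypoint.

{"fn": "drive_tool", "kwargs": {"increments": [[1,[-0.164,0.081,0],0],[1,[-0.164,0.081,0],0],[1,[-0.164,0.081,0],0],[1,[-0.164,0.081,0],0],[1,[-0.164,0.081,0],0],[1,[-0.164,0.081,0],0],[1,[-0.164,0.081,0],0],[1,[-0.164,0.081,0],0],[1,[-0.046,0.174,0],0],[1,[-0.046,0.174,0],0],[1,[-0.046,0.174,0],0],[1,[-0.046,0.174,0],0],[1,[-0.046,0.174,0],0],[1,[-0.046,0.174,0],0],[1,[-0.046,0.174,0],0],[1,[-0.046,0.174,0],0],[1,[-0.046,0.174,0],0],[1,[-0.046,0.174,0],0],[1,[-0.046,0.174,0],0]]}}

```text
clock: 2.52
position: [480.3, 296.7, 242.2]
ee_rot: [-0.146, 0.989, -0.0, -0.0]
contact_force: [1.4, -0.4, 0.2]
gripper_width: 85.4
```

{"fn": "drive_tool", "kwargs": {"increments": [[1,[0,0,0],-0.088],[1,[0,0,0],-0.088],[1,[0,0,0],-0.088],[1,[0,0,0],-0.088],[1,[0,0,0],-0.088],[1,[0,0,0],-0.088],[1,[0,0,0],-0.088],[1,[0,0,0],-0.088],[1,[0,0,0],-0.088],[1,[0,0,0],-0.088],[1,[0,0,0],-0.088],[1,[0,0,0],-0.088],[1,[0,0,0],-0.088],[1,[0,0,0],-0.088],[1,[0,0,0],0]]}}

```text
clock: 4.4
position: [480.6, 294.8, 242.0]
ee_rot: [0.981, -0.192, -0.0, 0.0]
contact_force: [-0.0, 0.4, 0.0]
gripper_width: 85.3
```

Run:
```python
from h import *
s=read_state();print(s["clock"],s["joints"].round(2),s["position"],s["ee_rot"])
c=calibration("wrist");print(c)
im=get_image("wrist")[:,:,::-1];cv2.imwrite("pics/w1.png",im)
np.save("w1.npy",c,allow_pickle=True)
```

```text
4.4 [ 0.84  0.28 -0.15 -0.   -1.14  0.35] [480.58339675 294.82280732 241.99922282] [ 9.81346931e-01 -1.92244844e-01 -2.36298935e-04  2.53843404e-04]
{'fovy': 71.23077774538243, 'cx': 256.5651217618124, 'cy': 188.67078748104151, 'R': array([[-3.77677120e-01, -9.25937248e-01,  4.53531403e-04],
       [-8.94416722e-01,  3.64946954e-01,  2.58519726e-01],
       [-2.39538558e-01,  9.72313395e-02, -9.66005872e-01]]), 't': array([453.58240108, 288.68642973, 464.30030202])}
```

View pics/w1.png

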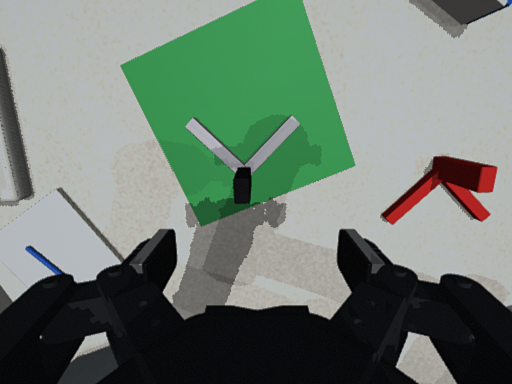

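The wrist view shows the steel square: leg ends near (190,122) and (295,120), black handle at (242,185). I'll take a close crop and fit the leg edges.

Run:
```python
from h import *
im=cv2.imread("pics/w1.png")
a=cv2.resize(im[105:215,170:315],None,fx=5.3,fy=5.3,interpolation=cv2.INTER_NEAREST)
cv2.imwrite("pics/crop1.png",a)
```

```text
(no output)
```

View pics/crop1.png

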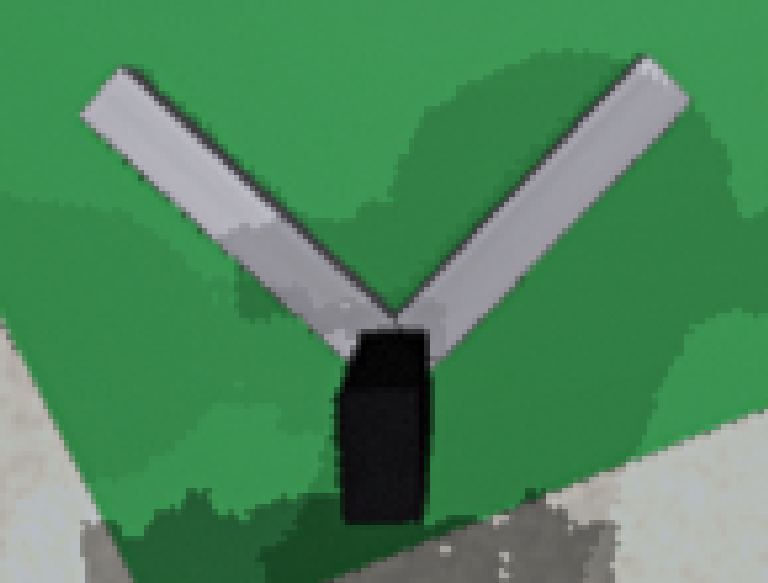

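```bash
cat > sq.py <<'E'
from h import *
def leg(c,mask,z):
    v,u=np.nonzero(mask)
    P=np.array([plane(c,a,b,z)[:2] for a,b in zip(u,v)],np.float32)
    vx,vy,x,y=cv2.fitLine(P,cv2.DIST_L2,0,.01,.01).ravel()
    d=np.array([vx,vy]);q=np.array([x,y]);n=np.array([-vy,vx])
    w=np.percentile((P-q)@n,[2,98]); 
    return d,q,w,len(u)
E
python3 - <<'E'
from sq import *
im=cv2.imread("pics/w1.png"); c=np.load("w1.npy",allow_pickle=True).item()
hsv=cv2.cvtColor(im,cv2.COLOR_BGR2HSV)
m=((hsv[...,1]<45)&(hsv[...,2]>110)).astype(np.uint8)
box=np.zeros_like(m);box[108:158,180:305]=1;m&=box
L=m.copy();L[:,242:]=0;R=m.copy();R[:,:246]=0
cv2.imwrite("pics/m1.png",m*255)
res=[leg(c,k,19) for k in(L,R)]
for r in res: print(r, np.degrees(np.arctan2(r[0][1],r[0][0])))
dy,qy=res[0][:2];dx,qx=res[1][:2]
if dy[0]<0:dy=-dy
if dx[0]<0:dx=-dx
yaw=(np.arctan2(dx[1],dx[0])+np.arctan2(dy[1],dy[0])-np.pi/2)/2
t=np.linalg.solve(np.c_[dx,-dy],qy-qx); mid=qx+t[0]*dx
e=np.array([np.cos(yaw),np.sin(yaw)]);g=np.array([-e[1],e[0]])
ic=mid+8*(e+g)
print("yaw",np.degrees(yaw),"inner corner",ic,"handle",ic-17*(e+g)/2**.5,"origin",ic+37*(e+g))
# handle top check at z=88
hm=(hsv[...,2]<30).astype(np.uint8);
# mat centre from green
g_=((hsv[...,0]>50)&(hsv[...,0]<85)&(hsv[...,1]>80)).astype(np.uint8)
print("proj handle top", proj(c,[*(ic-17*(e+g)/2**.5),88]), "icorner top",proj(c,[*ic,19]))
t=cv2.imread("pics/top0.png");h=cv2.cvtColor(t,cv2.COLOR_BGR2HSV)
g_=((h[...,0]>50)&(h[...,0]<85)&(h[...,1]>80)).astype(np.uint8)
k=max(cv2.findContours(g_,0,2)[0],key=cv2.contourArea);r=cv2.minAreaRect(k);print("mat",r,plane(calibration("top"),*r[0],3))
E
```

```text
(array([0.8997916, 0.4363199], dtype=float32), array([538.3703 , 338.93735], dtype=float32), array([-7.45699465,  7.93128629]), 632) 25.86931
(array([ 0.38857222, -0.92141825], dtype=float32), array([505.65384, 254.68784], dtype=float32), array([-8.01223202,  7.65448976]), 636) -67.13431
yaw -65.6325 inner corner [492.2993  307.47604] handle [476.38968 313.46637] origin [541.269   289.03784]
proj handle top [241.56213745 188.43858818] icorner top [243.80252654 162.8276287 ]
mat ((138.5, 199.5), (87.0, 89.0), 90.0) [544.65197778 287.43593225   3.        ]
```

```bash
cat >> sq.py <<'E'
def leg2(c,mask,z,lo=20,hi=82,ic=None,d0=None):
    "fit with cuts square to the leg: distances lo..hi from rough inner corner along d0"
    v,u=np.nonzero(mask)
    P=np.array([plane(c,a,b,z)[:2] for a,b in zip(u,v)])
    d=np.array(d0)/np.linalg.norm(d0)
    for _ in range(6):
        n=np.array([-d[1],d[0]]); s=(P-ic)@d; w=(P-ic)@n
        k=(s>lo)&(s<hi)&(abs(w)<25)
        # edges by bins
        S=[];E1=[];E2=[]
        for a in np.arange(lo,hi,4):
            b=k&(s>=a)&(s<a+4)
            if b.sum()>8: S.append(a+2);E1.append(w[b].min());E2.append(w[b].max())
        p1=np.polyfit(S,E1,1);p2=np.polyfit(S,E2,1)
        p=np.polyfit(s[k],w[k],1)
        ang=np.arctan(p[0]); dn=d*np.cos(ang)+n*np.sin(ang)
        q=P[k].mean(0); d=dn/np.linalg.norm(dn)
    return d,q,p1,p2,k.sum()
E
cat > fit.py <<'E'
import sys
from sq import *
im=cv2.imread("pics/w1.png"); c=np.load("w1.npy",allow_pickle=True).item()
hsv=cv2.cvtColor(im,cv2.COLOR_BGR2HSV)
m=((hsv[...,1]<60)&(hsv[...,2]>100)).astype(np.uint8)
box=np.zeros_like(m);box[108:175,175:310]=1;m&=box
ic=np.array([492.,307.]);yw=np.radians(-66)
for it in range(2):
    e=np.array([np.cos(yw),np.sin(yw)]);g=np.array([-e[1],e[0]])
    ry=leg2(c,m,19,ic=ic,d0=g); rx=leg2(c,m,19,ic=ic,d0=e)
    for r in(rx,ry): print(np.degrees(np.arctan2(r[0][1],r[0][0])),r[1:])
    yw=(np.arctan2(rx[0][1],rx[0][0])+np.arctan2(ry[0][1],ry[0][0])-np.pi/2)/2
    t=np.linalg.solve(np.c_[rx[0],-ry[0]],ry[1]-rx[1]); mid=rx[1]+t[0]*rx[0]
    e=np.array([np.cos(yw),np.sin(yw)]);g=np.array([-e[1],e[0]])
    ic=mid+8*(e+g)
    print("yaw",np.degrees(yw),"ic",ic,"handle",ic-17*(e+g)/2**.5,"ic px",proj(c,[*ic,19]))
o=m.copy()*255
a=cv2.resize(o[105:215,170:315],None,fx=5.3,fy=5.3,interpolation=cv2.INTER_NEAREST)
cv2.imwrite("pics/m1.png",a)
E
python3 fit.py
```

```text
-65.92985074307947 (array([504.52741086, 256.42569367]), array([-4.7333967e-03, -1.6612729e+01]), array([-0.00150101, -1.4728071 ]), np.int64(594))
24.272752603518494 (array([534.898007  , 337.71828993]), array([-0.00665107,  3.03966374]), array([7.38589915e-03, 1.77907559e+01]), np.int64(593))
yaw -65.8285490697805 ic [489.96898301 308.66648242] handle [474.07995648 314.71121864] ic px [243.66045152 164.75881634]
-66.01202003594453 (array([503.74544439, 258.13131249]), array([-4.03424180e-03, -1.54804498e+01]), array([-0.0003961 , -0.28574103]), np.int64(594))
24.330339472960233 (array([533.81421554, 337.19342849]), array([-0.00758015,  0.7109477 ]), array([1.61949064e-03, 1.56150961e+01]), np.int64(590))
yaw -65.84084028149216 ic [490.06727201 308.60706664] handle [474.17954258 314.65521127] ic px [243.67277211 164.67493716]
```

View pics/m1.png

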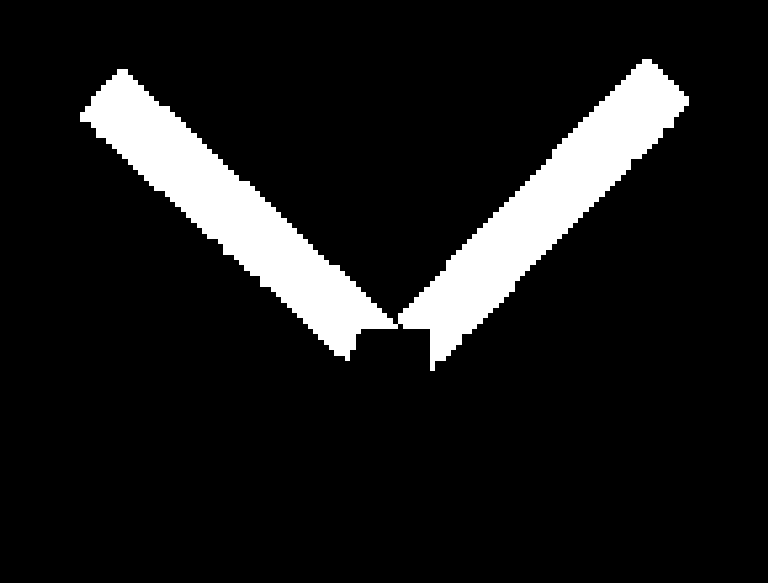

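Square: yaw -65.8°, inner corner (490.1, 308.6), handle (474.2, 314.7). The legs fit as 90.3° apart, so the measurement is consistent. Next I align, descend to TCP z≈63 and grip.

{"fn": "drive_tool", "kwargs": {"increments": [[1,[0,0,0],-0.0116],[1,[-0.0436,-0.0544,0],0],[1,[0,0,0.11],0],[1,[0,0,0.11],0],[1,[0,0,0.11],0],[1,[0,0,0.11],0],[1,[0,0,0.11],0],[1,[0,0,0.045],0],[1,[0,0,0],0],[1,[0,0,0],0]]}}

```text
clock: 5.7
position: [475.0, 315.8, 65.1]
ee_rot: [0.984, -0.18, 0.001, -0.001]
contact_force: [-0.2, 0.7, 1.0]
gripper_width: 85.5
```

Run:
```python
from h import *
s=read_state();print(s["position"],s["ee_rot"])
a=get_image("wrist")[:,:,::-1]; b=get_image("scene")[:,:,::-1]
cv2.imwrite("pics/w2.png",np.hstack([a[:,60:440],cv2.resize(b[100:220,300:450],None,fx=2.6,fy=3.2)]))
```

```text
[475.01735664 315.80160023  65.12047422] [ 9.83730244e-01 -1.79646877e-01  8.03710644e-04 -1.07687475e-03]
```

View pics/w2.png

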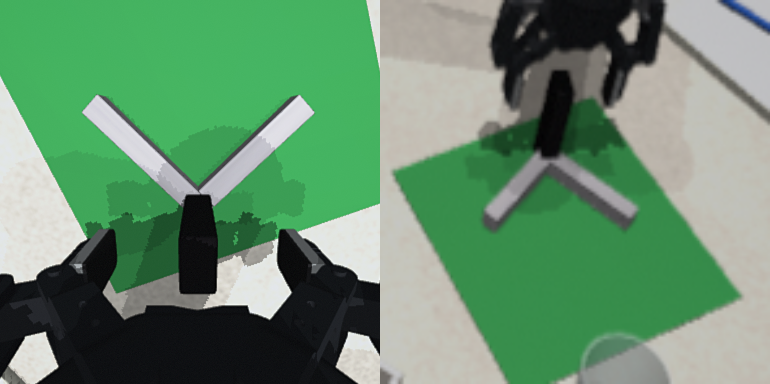

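The handle (wrist view ~(258,245)) stands centred between the pads and in line with them. Closing.

{"fn": "drive_tool", "kwargs": {"increments": [[-1,[0,0,0],0],[-1,[0,0,0],0],[-1,[0,0,0],0],[-1,[0,0,0],0],[-1,[0,0,0],0],[-1,[0,0,0],0],[-1,[0,0,0],0],[-1,[0,0,0],0]]}}

```text
clock: 6.8
position: [474.5, 315.0, 64.0]
ee_rot: [0.984, -0.18, 0.0, -0.0]
contact_force: [-0.6, 0.1, 1.7]
gripper_width: 17.0
```

Gripped (17 mm opening). Now lift, turn about +10°, and carry it to a standoff in front of the caddy corner.

{"fn": "drive_tool", "kwargs": {"increments": [[-1,[0,0,-0.05],0],[-1,[0,0,-0.11],0],[-1,[0,0,-0.13],0],[-1,[0,0,0],-0.044],[-1,[0,0,0],-0.043],[-1,[0.0236,0.1457,0],0],[-1,[0.0236,0.1457,0],0],[-1,[0.0236,0.1457,0],0],[-1,[0.0236,0.1457,0],0],[-1,[0.0236,0.1457,0],0],[-1,[0.0236,0.1457,0],0],[-1,[0.0236,0.1457,0],0],[-1,[0,0,0],0],[-1,[0,0,0],0],[-1,[0,0,0],0]]}}

```text
clock: 8.68
position: [466.0, 5.8, 151.0]
ee_rot: [0.996, -0.093, 0.0, -0.0]
contact_force: [-0.2, -0.4, -1.9]
gripper_width: 17.3
```

Run:
```python
from h import *
s=read_state();print(s["clock"],s["position"],s["ee_rot"],s["contact_force"])
c=calibration("wrist");np.save("w3.npy",c,allow_pickle=True)
cv2.imwrite("pics/w3.png",get_image("wrist")[:,:,::-1]); cv2.imwrite("pics/s3.png",get_image("scene")[:,:,::-1])
a=cv2.imread("pics/w3.png");cv2.imwrite("pics/w3b.png",cv2.resize(a[0:300,60:460],None,fx=2,fy=2,interpolation=cv2.INTER_NEAREST))
```

```text
8.675 [466.03468117   5.76063809 151.00957118] [ 9.95659668e-01 -9.30688142e-02  1.01893101e-04 -1.06138992e-04] [-0.16972798 -0.44510436 -1.87785745]
```

View pics/w3b.png

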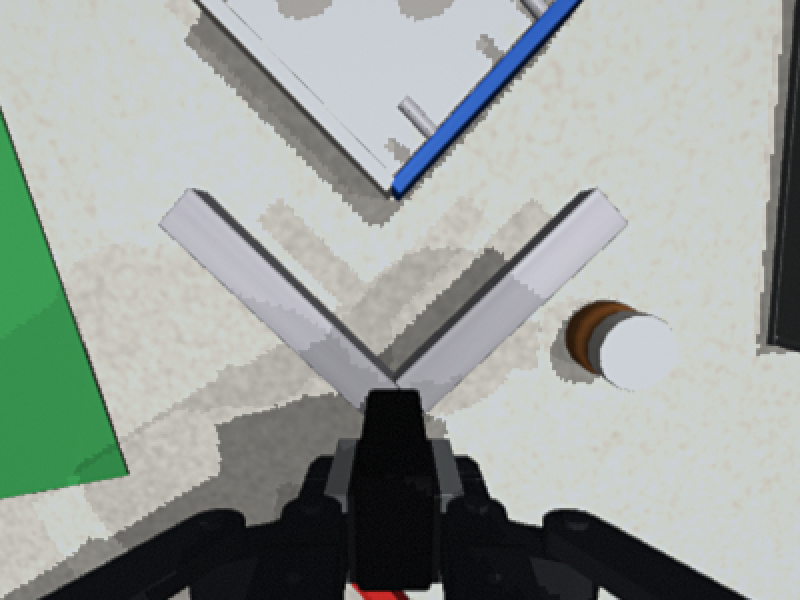

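View pics/s3.png

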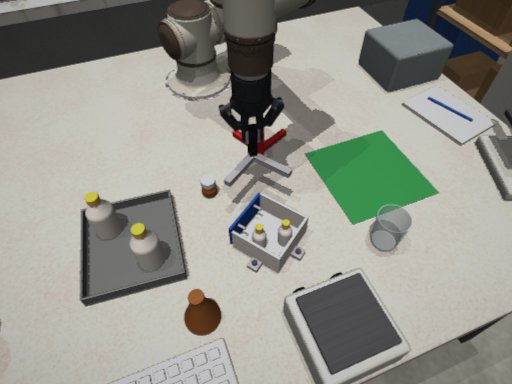

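Run:
```python
from h import *
a=cv2.imread("pics/w3.png");cv2.imwrite("pics/w3c.png",cv2.resize(a[0:105,145:285],None,fx=5.6,fy=5.6,interpolation=cv2.INTER_NEAREST))
for r in (10,30,50,70,85): print(r,a[r,150:262].sum(1)//3)
```

```text
10 [203 196 191 189 189 191 194 197 184 123 112 113 115 118 118 102  68  56
  61 111 192 212 209 208 206 206 206 207 207 206 192 162 197 208 207 206
 206 206 206 206 206 205 206 206 206 206 206 206 206 206 207 208 207 207
 207 207 208 200 200 200 200 208 209 208 208 208 207 207 207 207 206 206
 206 206 206 206 206 206 206 207 207 206 206 206 207 206 207 206 206 207
 206 207 206 206 206 206 206 207 206 206 206 207 206 206 206 206 206 207
 207 206 207 207]
30 [206 204 204 202 204 204 205 205 205 207 206 148 139 142 135 138 137 137
 134 121 129 119 117 122 125 125 124 122 121 122 124 124 122 121 115  90
  64  56  75 143 205 214 210 208 206 207 207 207 207 202 190 203 208 207
 207 207 207 207 207 207 208 207 207 207 207 207 206 207 207 207 207 207
 207 207 207 207 207 207 208 207 207 207 207 207 207 207 207 207 207 207
 207 207 207 207 207 207 206 207 207 207 208 207 206 206 207 207 207 207
 207 207 206 207]
50 [199 200 203 205 207 207 206 205 205 205 206 206 206 207 206 207 207 207
 206 205 204 204 203 204 203 202 202 204 203 203 202 188 184 136 123 127
 131 134 137 139 140 129 124 121 
[... 494 characters left out ...]
 139
 131 136 136 137 135 136 120 117 115 114 118 120 120 119 119 119 121 121
 121 116  90  64  56  71 132 205 215 211 208 208 208 209 209 209 194 169
 201 211 210 209 209 208 209 208 209 208 208 209 211 211 169 162 149 151
 205 210 211 210]
85 [206 207 208 207 206 205 204 205 205 205 205 205 205 206 206 207 208 206
 207 207 208 209 208 208 206 205 204 204 204 205 207 207 208 206 206 206
 208 208 208 207 207 207 208 208 207 207 207 209 209 208 206 206 206 205
 203 202 202 204 204 202 202 204 206 207 207 209 196 196 142 136 138 137
 138 139 124 123 119 117 114 117 118 124 122 120 118 118 121 124 120  93
  63  58  93 157 210 213 211 209 209 209 209 209 209 206 209 211 214 210
 162 101  92 116]
```

View pics/w3c.png

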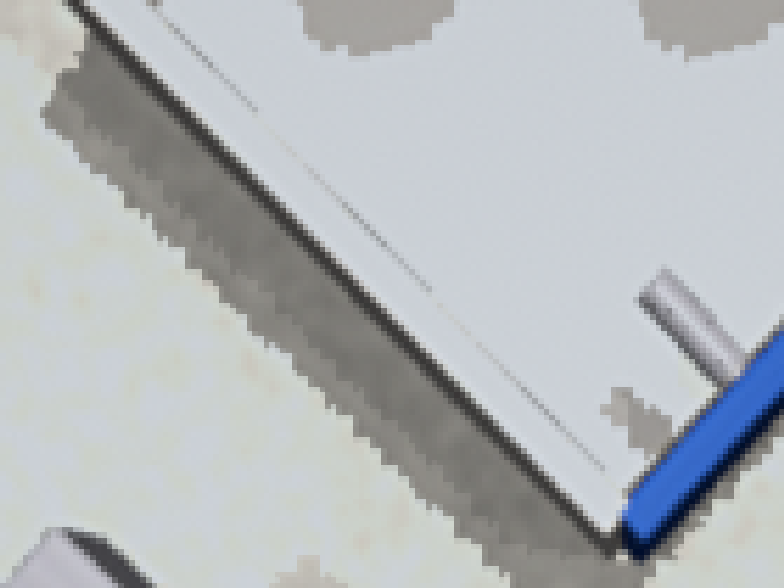

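```bash
cat > cad.py <<'E'
from sq import *
def white(c,im,rows,ulo,uhi,z=60):
    g=im.sum(2)/3.; P=[]
    for r in rows:
        l=g[r,ulo:uhi]
        for i in range(1,len(l)-3):
            if l[i-1]<130<=l[i] and min(l[max(0,i-6):i])<75 and l[i+3]>190:
                u=ulo+i-1+(130-l[i-1])/(l[i]-l[i-1]); P.append(plane(c,u,r,z)[:2]); break
    P=np.array(P,np.float32)
    vx,vy,x,y=cv2.fitLine(P,cv2.DIST_HUBER,0,.01,.01).ravel()
    d=np.array([vx,vy]);d*=np.sign(d[0]); q=np.array([x,y])
    return d,q,len(P),np.std((P-q)@[-d[1],d[0]])
def blue(c,im,z=60,box=None):
    h=cv2.cvtColor(im,cv2.COLOR_BGR2HSV)
    m=((h[...,0]>100)&(h[...,0]<125)&(h[...,1]>120)&(h[...,2]>150)).astype(np.uint8)
    if box: k=np.zeros_like(m);k[box[0]:box[1],box[2]:box[3]]=1;m&=k
    v,u=np.nonzero(m)
    P=np.array([plane(c,a,b,z)[:2] for a,b in zip(u,v)],np.float32)
    vx,vy,x,y=cv2.fitLine(P,cv2.DIST_L2,0,.01,.01).ravel()
    d=np.array([vx,vy]);d*=np.sign(d[0]);q=np.array([x,y]);n=np.array([-d[1],d[0]])
    return d,q,np.percentile((P-q)@n,[1,99]),((P-q)@d).min()
def square(c,im,z,ic,yw,box,V=100,S=40):
    h=cv2.cvtColor(im,cv2.COLOR_BGR2HSV)
    m=((h[...,1]<S)&(h[...,2]>V)).astype(np.uint8)
    return m
E
python3 - <<'E'
from cad import *
im=cv2.imread("pics/w3.png");c=np.load("w3.npy",allow_pickle=True).item()
dw,qw,n,sd=white(c,im,range(3,90),150,262);print("white",np.degrees(np.arctan2(dw[1],dw[0])),n,sd)
db,qb,w,s0=blue(c,im);print("blue",np.degrees(np.arctan2(db[1],db[0])),w)
nb=np.array([db[1],-db[0]]); nb*=np.sign(-nb[0])  # outward -x
ob=qb+3*nb
print("blue outer/white line intersection:")
t=np.linalg.solve(np.c_[dw,-db],ob-qw);X=qw+t[0]*dw;print(X)
cc=plane(c,254.3,95.5,60)[:2];print("corner by eye",cc,"gap",(cc-X)@dw)
h=cv2.cvtColor(im,cv2.COLOR_BGR2HSV)
for p in [(150,110),(190,150),(225,180),(290,170),(340,120),(320,130),(300,200)]: print(p,h[p[1],p[0]])
E
```

```text
white 35.12386 87 0.03544209
blue -54.897446 [-2.55874048  2.60702816]
blue outer/white line intersection:
[542.9792    -9.639008]
corner by eye [546.22483211  -8.32794192] gap 3.408962501101129
(150, 110) [124  10 196]
(190, 150) [127  11 202]
(225, 180) [124  11 157]
(290, 170) [123  13 175]
(340, 120) [125  14 206]
(320, 130) [120  11 140]
(300, 200) [ 30   8 196]
```

```bash
cat >> cad.py <<'E'
def sqfit(c,im,z,ic,yw,box,vmin=125,lo=20,hi=82):
    h=cv2.cvtColor(im,cv2.COLOR_BGR2HSV)
    m=((h[...,0]>108)&(h[...,0]<145)&(h[...,1]<40)&(h[...,2]>vmin)).astype(np.uint8)
    k=np.zeros_like(m);k[box[0]:box[1],box[2]:box[3]]=1;m&=k
    m=cv2.morphologyEx(m,cv2.MORPH_OPEN,np.ones((3,3),np.uint8))
    ic=np.array(ic,float)
    for _ in range(4):
        e=np.array([np.cos(yw),np.sin(yw)]);g=np.array([-e[1],e[0]])
        ry=leg2(c,m,z,lo,hi,ic,g);rx=leg2(c,m,z,lo,hi,ic,e)
        ax=np.arctan2(rx[0][1],rx[0][0]);ay=np.arctan2(ry[0][1],ry[0][0])
        yw=(ax+ay-np.pi/2)/2
        t=np.linalg.solve(np.c_[rx[0],-ry[0]],ry[1]-rx[1]);mid=rx[1]+t[0]*rx[0]
        e=np.array([np.cos(yw),np.sin(yw)]);g=np.array([-e[1],e[0]])
        ic=mid+8*(e+g)
    return yw,ic,np.degrees([ax,ay]),rx[2:],ry[2:],m
E
python3 - <<'E'
from cad import *
im=cv2.imread("pics/w3.png");c=np.load("w3.npy",allow_pickle=True).item()
r=sqfit(c,im,106,[483,2],np.radians(-55.6),(90,200,130,380))
print(np.degrees(r[0]),r[1:5],proj(c,[*r[1],106]))
cv2.imwrite("pics/m3.png",r[5]*255)
E
```

```text
-55.652069614922915 (array([482.13717251,   2.06835055]), array([-55.71984342,  34.41570419]), (array([-5.96511685e-04, -1.56873969e+01]), array([ 0.00358091, -0.69088797]), np.int64(2253)), (array([0.00063912, 0.41806478]), array([3.03575497e-04, 1.57277621e+01]), np.int64(2278))) [256.41582093 190.50657916]
```

View pics/m3.png

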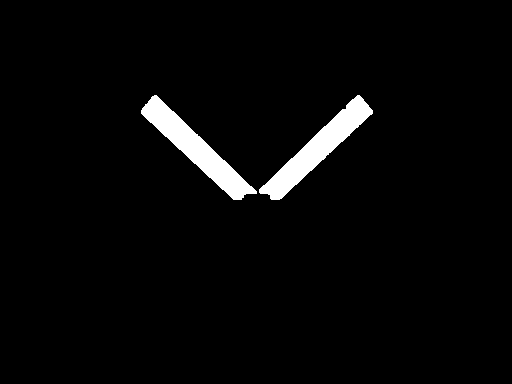

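Caddy yaw is -54.89° (both faces agree). The held square is at -55.65°, so it needs +0.76°. I'll correct that, move to 15 mm off each face, and come down to 20 mm underside height.

{"fn": "drive_tool", "kwargs": {"increments": [[-1,[0,0,0],-0.0066],[-1,[0.07,0.0043,0],0],[-1,[0.066,0,0],0],[-1,[0,0,0],0],[-1,[0,0,0.06],0],[-1,[0,0,0.06],0],[-1,[0,0,0.06],0],[-1,[0,0,0.053],0],[-1,[0,0,0],0],[-1,[0,0,0],0],[-1,[0,0,0],0]]}}

```text
clock: 10.15
position: [506.3, -3.2, 81.7]
ee_rot: [0.996, -0.087, 0.001, -0.0]
contact_force: [0.9, -0.3, -2.1]
gripper_width: 17.3
```

Run:
```python
from h import *
s=read_state();print(s["clock"],s["position"],s["ee_rot"],s["contact_force"])
c=calibration("wrist");np.save("w4.npy",c,allow_pickle=True)
cv2.imwrite("pics/w4.png",get_image("wrist")[:,:,::-1])
a=cv2.imread("pics/w4.png");cv2.imwrite("pics/w4b.png",cv2.resize(a[0:300,60:460],None,fx=2,fy=2,interpolation=cv2.INTER_NEAREST))
```

```text
10.15 [506.27547964  -3.16063502  81.73827174] [ 9.96213642e-01 -8.69352592e-02  7.52415938e-04 -2.72738276e-04] [ 0.88138094 -0.34500577 -2.07526326]
```

View pics/w4b.png

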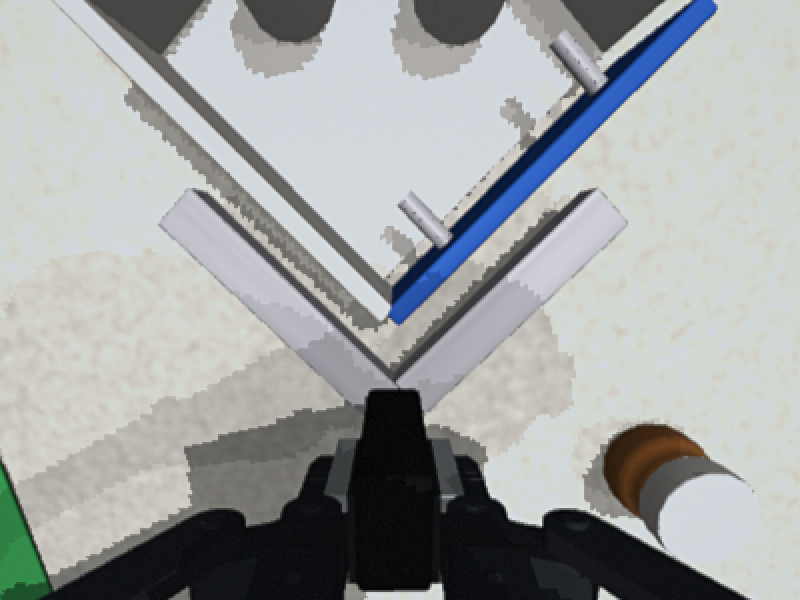

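Run:
```python
from cad import *
im=cv2.imread("pics/w4.png");c=np.load("w4.npy",allow_pickle=True).item()
r=sqfit(c,im,36.7,[522,-6],np.radians(-54.9),(90,200,130,380))
yw,ic=r[:2]
print(np.degrees(yw),ic,r[2:5])
db,qb,w,s0=blue(c,im);print("blue",np.degrees(np.arctan2(db[1],db[0])),w,s0)
a=np.radians(-54.89);e=np.array([np.cos(a),np.sin(a)]);g=np.array([-e[1],e[0]])
print("gap to blue face", (qb-3*g-ic)@g)
h=cv2.cvtColor(im,cv2.COLOR_BGR2HSV)
# white line, prior
X=np.array([542.98,-9.64]);print("gap to white(prior)",(X-ic)@e, "X to ic along y",(X-ic)@g)
```

```text
-55.54214995608536 [524.38863352  -5.48039179] (array([-56.28022037,  35.19592046]), (array([  0.02158856, -17.71228526]), array([-0.05410695,  4.7980538 ]), np.int64(2337)), (array([-2.26963404e-04,  5.37587040e-01]), array([9.28708130e-04, 1.58149468e+01]), np.int64(2295)))
blue -54.94498 [-2.57692044  2.53291589] -59.936546
gap to blue face 12.86993685476533
gap to white(prior) 14.095552723597397 X to ic along y 12.816264717967986
```

{"fn": "drive_tool", "kwargs": {"increments": [[-1,[0.0225,0.0012,0],0],[-1,[0.0225,0.0012,0],0],[-1,[0,0,0],0],[-1,[0,0,0],0],[-1,[0,0,0],0]]}}

```text
clock: 10.82
position: [518.9, -6.4, 80.8]
ee_rot: [0.996, -0.087, -0.0, 0.0]
contact_force: [-0.4, 0.6, -2.2]
gripper_width: 17.1
```

```bash
cat > st.py <<'E'
from cad import *
s=read_state();print(s["clock"],s["position"].round(2),s["ee_rot"].round(4),s["contact_force"].round(2),s["wrist_torque"].round(3))
a=np.radians(-54.89);e=np.array([np.cos(a),np.sin(a)]);g=np.array([-e[1],e[0]])
F=s["contact_force"][:2];p=s["position"][:2]-[506.28,-3.16]
print("caddy axes: moved",(p@e).round(2),(p@g).round(2),"force",(F@e).round(2),(F@g).round(2))
E
cat > look.py <<'E'
import sys
exec(open("st.py").read())
n=sys.argv[1]
c=calibration("wrist");np.save(n+".npy",c,allow_pickle=True)
im=np.ascontiguousarray(get_image("wrist")[:,:,::-1]);cv2.imwrite(f"pics/{n}.png",im)
cv2.imwrite(f"pics/{n}b.png",cv2.resize(im[80:260,130:390],None,fx=3,fy=3,interpolation=cv2.INTER_NEAREST))
db,qb,w,s0=blue(c,im);print("blue ang",np.degrees(np.arctan2(db[1],db[0])),"outer face y rel X0",(qb-3*g-np.array([542.98,-9.64]))@g)
E
python3 look.py w5
```

```text
10.825 [518.85  -6.45  80.82] [ 9.962e-01 -8.710e-02 -2.000e-04  0.000e+00] [-0.39  0.63 -2.21] [-0.008  0.059  0.028]
caddy axes: moved 9.92 8.39 force -0.74 0.05
blue ang -54.80938 outer face y rel X0 0.022119843109259792
```

View pics/w5b.png

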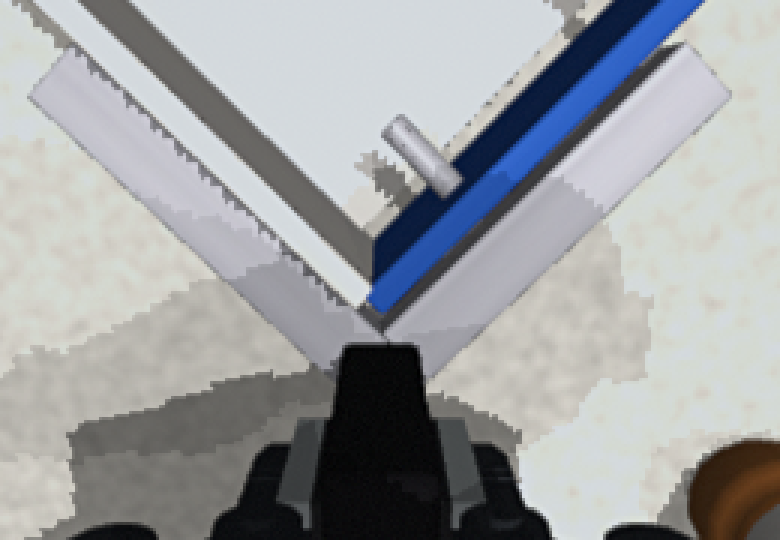

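Aligned and close on both sides, no contact yet. Now push along caddy +y (blue).

{"fn": "drive_tool", "kwargs": {"increments": [[-1,[0.0047,-0.0047,0],0],[-1,[0.0047,-0.0047,0],0],[-1,[0.0047,-0.0047,0],0],[-1,[0,0,0],0],[-1,[0,0,0],0]]}}

```text
clock: 11.5
position: [523.9, -3.0, 80.9]
ee_rot: [0.996, -0.087, -0.0, 0.0]
contact_force: [0.2, -0.8, -2.3]
gripper_width: 17.2
```

```bash
python3 look.py w6
```

```text
11.5 [523.9   -2.97  80.87] [ 9.962e-01 -8.710e-02 -1.000e-04  0.000e+00] [ 0.23 -0.8  -2.27] [0.038 0.027 0.033]
caddy axes: moved 9.98 14.52 force 0.79 -0.27
blue ang -54.838303 outer face y rel X0 0.0620212153670446
```

{"fn": "drive_tool", "kwargs": {"increments": [[-1,[0.0047,-0.0047,0],0],[-1,[0.0024,-0.0024,0],0],[-1,[0,0,0],0],[-1,[0,0,0],0]]}}

```text
clock: 12.05
position: [525.9, -1.4, 80.7]
ee_rot: [0.996, -0.087, -0.001, 0.0]
contact_force: [-1.6, -0.4, -1.3]
gripper_width: 16.9
```

```bash
python3 look.py w7
```

```text
12.05 [525.9   -1.44  80.71] [ 9.962e-01 -8.720e-02 -6.000e-04  2.000e-04] [-1.64 -0.45 -1.33] [-0.546  0.688 -0.099]
caddy axes: moved 9.88 17.04 force -0.57 -1.6
blue ang -54.837234 outer face y rel X0 1.4847693485810103
```

View pics/w7b.png

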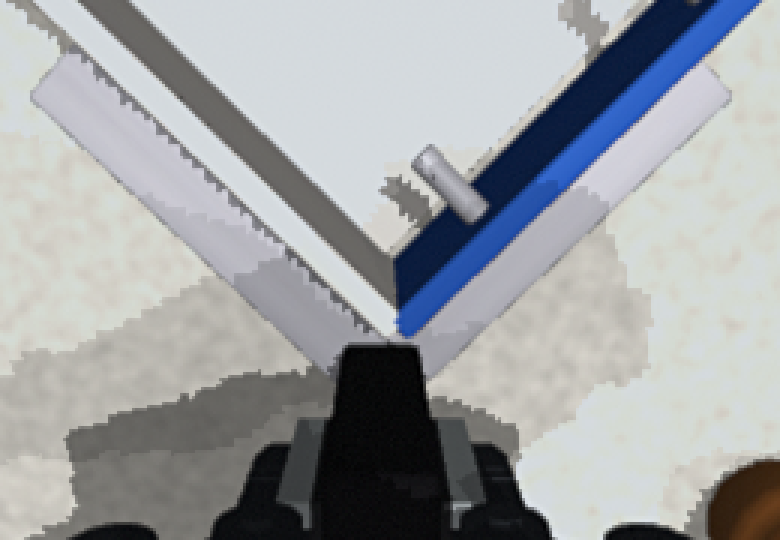

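Contact made; the blue side is moving (1.5 mm). Continue.

{"fn": "drive_tool", "kwargs": {"increments": [[-1,[0.0024,-0.0024,0],0],[-1,[0.0024,-0.0024,0],0],[-1,[0,0,0],0],[-1,[0,0,0],0]]}}

```text
clock: 12.6
position: [528.0, -0.0, 80.7]
ee_rot: [0.996, -0.087, -0.0, -0.0]
contact_force: [-1.4, -0.7, -2.5]
gripper_width: 17.6
```

```bash
python3 look.py w8
```

```text
12.6 [528.02  -0.    80.74] [ 9.962e-01 -8.710e-02 -1.000e-04 -0.000e+00] [-1.38 -0.66 -2.48] [-0.37   0.661 -0.069]
caddy axes: moved 9.92 19.6 force -0.25 -1.51
blue ang -54.846912 outer face y rel X0 4.097277082268693
```

{"fn": "drive_tool", "kwargs": {"increments": [[-1,[0.0024,-0.0024,0],0],[-1,[0.0024,-0.0024,0],0],[-1,[0,0,0],0],[-1,[0,0,0],0]]}}

```text
clock: 13.15
position: [528.5, 0.4, 80.8]
ee_rot: [0.996, -0.087, -0.001, 0.001]
contact_force: [-3.2, -3.5, 0.1]
gripper_width: 17.5
```

```bash
python3 look.py w9
```

```text
13.15 [5.2853e+02 3.8000e-01 8.0760e+01] [ 9.962e-01 -8.730e-02 -1.400e-03  7.000e-04] [-3.16 -3.53  0.12] [-1.153  1.394 -0.087]
caddy axes: moved 9.9 20.24 force 1.07 -4.61
blue ang -54.831635 outer face y rel X0 4.511317166861566
```

View pics/w9b.png

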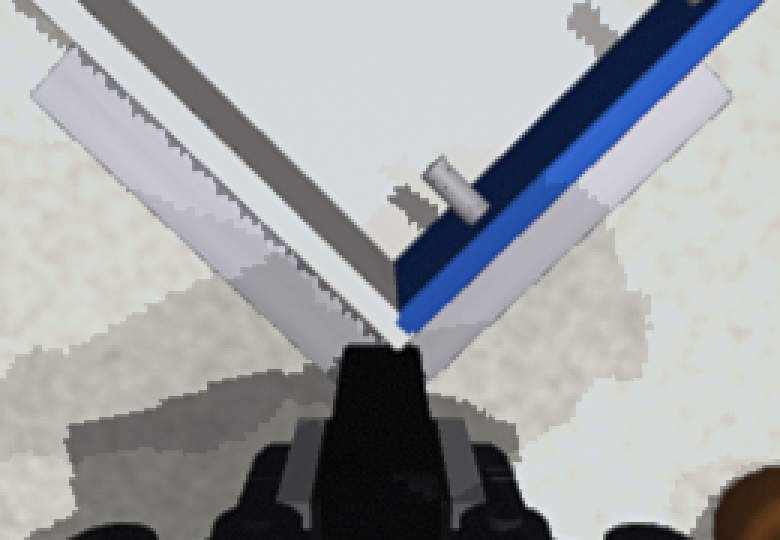

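The blue side is against its stop: force jumped to 4.6 N, travel 4.5 mm, and it looks flush with the white corner. Now close on the white side along caddy +x.

{"fn": "drive_tool", "kwargs": {"increments": [[-1,[0.0047,0.0047,0],0],[-1,[0.0036,0.0036,0],0],[-1,[0,0,0],0],[-1,[0,0,0],0]]}}

```text
clock: 13.7
position: [530.3, -2.1, 80.4]
ee_rot: [0.996, -0.087, -0.002, 0.0]
contact_force: [-4.3, -1.1, -1.6]
gripper_width: 17.1
```

```bash
python3 st.py
```

```text
13.7 [530.28  -2.06  80.37] [ 9.962e-01 -8.740e-02 -1.700e-03  4.000e-04] [-4.25 -1.08 -1.58] [-0.419  1.688 -0.066]
caddy axes: moved 12.91 20.26 force -1.56 -4.1
```

{"fn": "drive_tool", "kwargs": {"increments": [[-1,[0.0024,0.0024,0],0],[-1,[0.0024,0.0024,0],0],[-1,[0,0,0],0],[-1,[0,0,0],0]]}}

```text
clock: 14.2
position: [531.2, -3.5, 80.3]
ee_rot: [0.996, -0.087, -0.002, 0.0]
contact_force: [-5.0, -0.5, -1.2]
gripper_width: 17.5
```

```bash
python3 look.py w10
```

```text
14.2 [531.2   -3.48  80.28] [ 9.962e-01 -8.710e-02 -2.000e-03  3.000e-04] [-5.03 -0.54 -1.23] [-0.018  1.873  0.084]
caddy axes: moved 14.6 20.2 force -2.45 -4.43
blue ang -54.804314 outer face y rel X0 4.512386959276976
```

View pics/w10b.png

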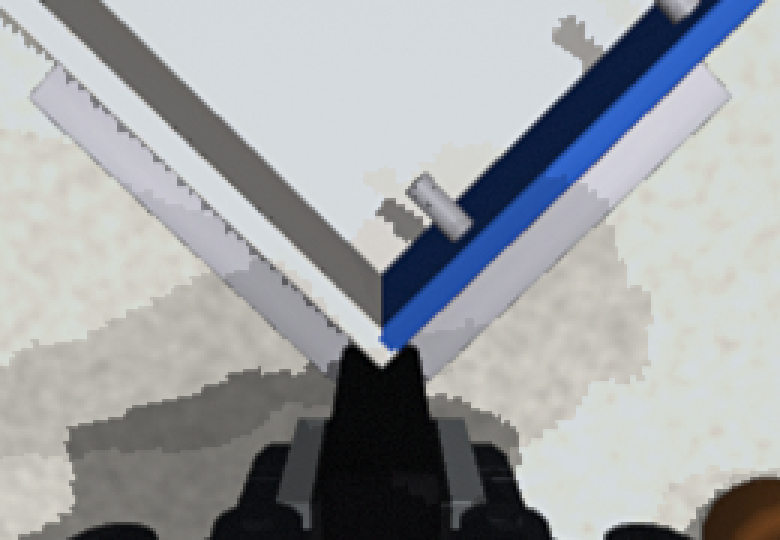

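{"fn": "drive_tool", "kwargs": {"increments": [[-1,[0.0036,0.0036,0],0],[-1,[0.002,-0.002,0],0],[-1,[0,0,0],0],[-1,[0,0,0],0]]}}

```text
clock: 14.75
position: [531.4, -3.8, 80.3]
ee_rot: [0.996, -0.087, -0.003, 0.0]
contact_force: [-10.4, 2.9, 2.5]
gripper_width: 17.2
```

```bash
python3 st.py
```

```text
14.75 [531.39  -3.79  80.3 ] [ 9.962e-01 -8.700e-02 -3.400e-03  2.000e-04] [-10.36   2.88   2.54] [1.178 3.022 0.224]
caddy axes: moved 14.96 20.18 force -8.32 -6.82
```

Both sides are now firmly pressed (8.3 N white, 6.8 N blue). Hold for well over a second, then check the alignment.

{"fn": "drive_tool", "kwargs": {"increments": [[-1,[0,0,0],0],[-1,[0,0,0],0],[-1,[0,0,0],0],[-1,[0,0,0],0],[-1,[0,0,0],0],[-1,[0,0,0],0],[-1,[0,0,0],0],[-1,[0,0,0],0],[-1,[0,0,0],0],[-1,[0,0,0],0],[-1,[0,0,0],0],[-1,[0,0,0],0]]}}

```text
clock: 16.25
position: [531.4, -3.8, 80.4]
ee_rot: [0.996, -0.087, -0.003, 0.0]
contact_force: [-9.8, 2.9, 2.1]
gripper_width: 17.4
```

```bash
python3 look.py w11
cat > chk.py <<'E'
from cad import *
import sys
n=sys.argv[1]
im=cv2.imread(f"pics/{n}.png");c=np.load(n+".npy",allow_pickle=True).item();s=read_state();z=s["position"][2]-45
h=cv2.cvtColor(im,cv2.COLOR_BGR2HSV)
m=((h[...,0]>108)&(h[...,0]<145)&(h[...,1]<40)&(h[...,2]>125)).astype(np.uint8)
m[:90]=0;m[200:]=0;m=cv2.morphologyEx(m,cv2.MORPH_OPEN,np.ones((3,3),np.uint8))
a=np.radians(-54.89);e=np.array([np.cos(a),np.sin(a)]);g=np.array([-e[1],e[0]])
O=np.array([542.98,-9.64])+4.51*g
v,u=np.nonzero(m);P=np.array([plane(c,x,y,z)[:2] for x,y in zip(u,v)])-O
X,Y=P@e,P@g
for nm,L,W in(("x-leg",X,Y),("y-leg",Y,X)):
    S=[];E=[]
    for b in np.arange(20,84,3):
        k=(L>=b)&(L<b+3)&(W>-25)&(W<5)
        if k.sum()>5:S.append(b+1.5);E.append(np.percentile(W[k],1))
    p,res=np.polyfit(S,E,1),0
    print(nm,"outer edge slope deg",np.degrees(np.arctan(p[0])),"outer edge at corner",p[1],"-> inner",p[1]+16,len(S))
cv2.imwrite("pics/mc.png",m*255)
E
python3 chk.py w11
```

```text
16.25 [531.41  -3.77  80.36] [ 9.962e-01 -8.700e-02 -3.300e-03  2.000e-04] [-9.77  2.94  2.06] [1.237 3.091 0.194]
caddy axes: moved 14.95 20.2 force -8.02 -6.3
blue ang -54.82993 outer face y rel X0 4.5216023804687575
x-leg outer edge slope deg 0.09519097649842 outer edge at corner -15.280493631259409 -> inner 0.7195063687405909 22
y-leg outer edge slope deg -0.003683815080580327 outer edge at corner -15.45785563031485 -> inner 0.5421443696851505 22
```

View pics/w11b.png

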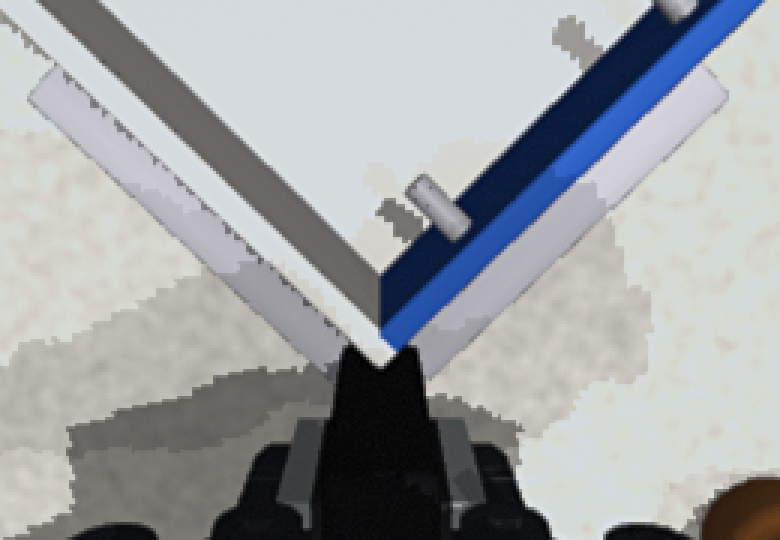

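Measured while pressed: legs within 0.1° of the faces, inner edges within about 0.7 mm of the corner, blue side home. That was held for 1.5 s. Now I back straight off, lift and carry the square to the mat.

{"fn": "drive_tool", "kwargs": {"increments": [[-1,[-0.02,0,0],0],[-1,[-0.04,0,0],0],[-1,[-0.04,0,0],0],[-1,[0,0,-0.08],0],[-1,[0,0,-0.08],0],[-1,[0,0,-0.073],0],[-1,[-0.0361,-0.1376,0],0],[-1,[-0.0361,-0.1376,0],0],[-1,[-0.0361,-0.1376,0],0],[-1,[-0.0361,-0.1376,0],0],[-1,[-0.0361,-0.1376,0],0],[-1,[-0.0361,-0.1376,0],0],[-1,[-0.0361,-0.1376,0],0],[-1,[0,0,0],0],[-1,[0,0,0],0],[-1,[0,0,0],0]]}}

```text
clock: 18.3
position: [480.3, 297.7, 150.9]
ee_rot: [0.996, -0.088, -0.0, 0.0]
contact_force: [0.1, -0.4, -1.9]
gripper_width: 16.9
```

Run:
```python
from cad import *
s=read_state();print(s["clock"],s["position"],s["ee_rot"],s["contact_force"])
b=get_image("scene")[:,:,::-1];t=get_image("top")[:,:,::-1]
cv2.imwrite("pics/s12.png",np.hstack([cv2.resize(b[90:290,180:450],None,fx=1.5,fy=1.5),cv2.resize(t[100:260,80:320],None,fx=1.6,fy=1.875)]))
```

```text
18.3 [480.3210562  297.70912687 150.87996662] [ 9.96155852e-01 -8.75985982e-02 -5.52650779e-05  3.13334543e-05] [ 0.11685286 -0.37702053 -1.87451468]
```

View pics/s12.png

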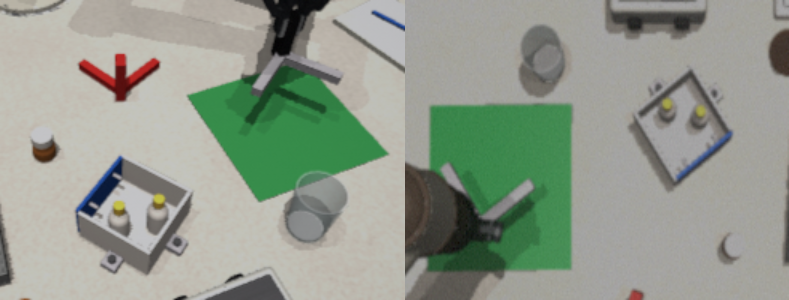

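The blue side stayed home, the square is held level and nothing else has moved. Lower onto the mat.

{"fn": "drive_tool", "kwargs": {"increments": [[-1,[-0.0115,0,0],0],[-1,[0,0,0.09],0],[-1,[0,0,0.09],0],[-1,[0,0,0.07],0],[-1,[0,0,0.025],0],[-1,[0,0,0.007],0],[-1,[0,0,0],0],[-1,[0,0,0],0]]}}

```text
clock: 19.4
position: [477.4, 299.7, 67.1]
ee_rot: [0.996, -0.087, 0.001, -0.001]
contact_force: [-0.3, 0.5, -1.9]
gripper_width: 17.3
```

{"fn": "drive_tool", "kwargs": {"increments": [[-1,[0,0,0.0035],0],[-1,[0,0,0.0035],0],[-1,[0,0,0.0035],0],[-1,[0,0,0],0],[-1,[0,0,0],0],[-1,[0,0,0],0]]}}

```text
clock: 20.15
position: [477.2, 299.4, 64.0]
ee_rot: [0.996, -0.087, 0.0, -0.0]
contact_force: [-1.9, -0.6, 5.5]
gripper_width: 17.7
```

On the mat: force turned to +5.5 N at TCP 64, the same height as at pick-up. Release, then rise.

{"fn": "drive_tool", "kwargs": {"increments": [[-0.4,[0,0,0],0],[-0.2,[0,0,0],0],[0.2,[0,0,0],0],[1,[0,0,0],0],[1,[0,0,0],0],[1,[0,0,0],0],[1,[0,0,0],0],[1,[0,0,-0.03],0],[1,[0,0,-0.07],0],[1,[0,0,-0.15],0],[1,[0,0,-0.15],0],[1,[0,0,-0.15],0],[1,[0,0,0],0],[1,[0,0,0],0]]}}

```text
clock: 21.9
position: [476.6, 299.0, 228.0]
ee_rot: [0.996, -0.087, -0.0, -0.0]
contact_force: [0.2, 0.7, -0.2]
gripper_width: 85.2
```

Run:
```python
from cad import *
s=read_state();print(s["clock"],s["position"],s["contact_force"],s["gripper_width"])
c=calibration("wrist");im=np.ascontiguousarray(get_image("wrist")[:,:,::-1]);b=get_image("scene")[:,:,::-1]
cv2.imwrite("pics/s13.png",np.hstack([im[:290,100:420],cv2.resize(b[90:290,180:450],None,fx=1.45,fy=1.45)]))
try:
    p=plane(c,0,0,0)
    r=sqfit(c,im,19,s["position"][:2]+[16.2,-2.8],np.radians(-54.9),(60,230,100,400),vmin=110)
    e=np.array([np.cos(r[0]),np.sin(r[0])]);g=np.array([-e[1],e[0]])
    print(np.degrees(r[0]),r[1],r[2],"origin",r[1]+37*(e+g),"mat centre 544.6 287.4")
except Exception as x: print(x)
```

```text
21.9 [476.56294612 299.01269584 228.02578762] [ 0.16501777  0.74921598 -0.24599771] 85.23813206214217
-56.06643550187116 [494.72501413 296.72178857] [-57.04123556  34.90836456] origin [546.07793029 286.67798443] mat centre 544.6 287.4
```

View pics/s13.png

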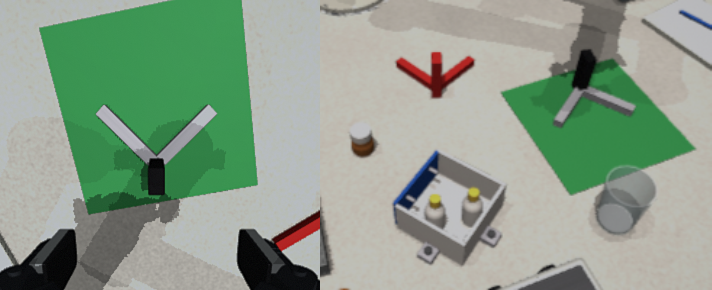

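The wrist view shows the square flat on the mat with the handle upright at ~(255,178), released, its middle about 2 mm from the mat's middle. The scene view shows the blue side home and the bystanders where they were. Handing in.

```bash
python3 -c "
from bench import *
print(job_done())"
```

```text
the job is handed in; nothing more can be done
None
```

The job is done and handed in at about 22 s of the 69 s. I gripped the steel square by its handle, pushed the blue side home (4.5 mm of travel), pressed both legs into the corner, then laid the square back on the mat and let go.

**While pressed:** the force was about 8 N towards the white side and 6–7 N towards the blue side, held for about 1.5 s. The legs were within 0.1° of the faces and the inner corner within about 0.7 mm of the caddy's, by wrist camera.

**At the end:** the square lies flat with its middle about 2 mm from the mat's middle. The gripper is open and 160 mm up, touching nothing. The blue side is home, and no bystander or the red look-alike was seen to have moved.

**Checks that disagreed:**
- My by-eye guess of the blue side's gap was 3.4 mm. The push to the stop showed 4.5 mm.
- In two pictures the x-leg angle was up to 2° off the y-leg, probably from shadowed table pixels in the colour mask. I relied on the y-leg and, while pressing, on the outer edges.

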